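Index the load-range dial to three dots and confirm

ROBOT

A 7-joint arm with a two-finger parallel gripper is mounted at the origin on the work surface. World frame = base frame: x ahead of the robot, y to its left, z up, the work surface at z = 0. Lengths are in m, angles in rad, forces in N, time in s.
With the tool pointing down it reaches from about 0.4 to 0.925 m from the base axis. Payload 5.6 kg.
Tool frame: the origin (TCP) lies between the finger pads; the fingertips stand 11 mm ahead of it and the grasp point (between the pads) lies 8 mm behind it (env.nose_length is the distance from the TCP to the fingertips, in m); z points along the fingers, y is the direction in which the jaws open and shut (so a half turn about z gives the same grasp; the last joint's range is limited). The gripper opens to 85 mm and grips with 20 to 120 N. Pads are 22 mm wide; open, the fingers measure 114 mm over their backs; the gripper's body (76 mm by 85 mm) begins 54 mm behind the grasp point. The pads swing forward as they close: fully open they stand 13 mm farther back than shut.
Start: joints at [1.076, 0.468, -0.012, 1.603, 0.006, 1.071, -0.056], TCP at [0.284, -0.585, 0.242] pointing down, gripper open.
Joint ranges: [-2.53, 2.53], [-0.31, 2.02], [-1.57, 1.55], [0.28, 2.44], [-1.29, 4.43], [0.15, 1.84], [-2.92, 2.92]. Speed limits (rad/s): [2.57, 2.57, 3.14, 3.14, 3.14, 3.14, 3.14].

INTERFACE

Orientations are given as a rotation vector (axis times angle).
In Python, from cell import get_state, viewer, env, nets gives the robot as it stands.
- The arm moves only by the tool carry_out, never from a script. Its argument "steps" is a list that holds one entry, the list of rows, each a list of 7 numbers: the shift along the tool's x, y, z in mm, then the turn, a rotation vector about the tool's x, y, z in rad, then the closure, from -1 (fully open) to 1 (shut), so that 0 is half open. A call has exactly 5 rows; each row shifts and turns the commanded pose from where the row before left it, along the tool's axes as they then stand; what a row does not reach is not made up. A row lasts 1/12 s, in which the tool goes at most 41.7 mm and 7.16 degrees, less where a joint would pass 70% of its speed; a pose out of reach is approached as far as the arm can. A call with a gripper value outside its range is refused whole. The fingers move at their own pace and stop on an object; "squeeze" is the grip in N (left out, the last holds). Time passes only in rows, so rows that do not move let the fingers close, or fill a call up. It gives the time, the measured TCP pose, the force and the opening at its end, in the units of the state.
- get_state(): the state, without advancing time (a new reading comes with each control period).
- viewer.capture(name): name is "scene" or "top" or "wrist"; returns a dict with "frame" (480x640x3 uint8, blue, green, red), "camera_matrix" (3x3 intrinsics, pixels), "R" (3x3) and "t" (3): a world point X has camera coordinates R X + t. Camera axes: x right, y down, z forward; pixel columns grow to the right and rows downward; lengths in m; the calibration is good to about 2 mm. The wrist camera is an equidistant fisheye: a pixel r from the principal point sees the ray r / f radians off the axis. A picture is of the moment at which its call begins. There is no depth.
- env.hand_in(): hands the job in, once; it reports no verdict.
Trained networks look in a picture, given as the dict that the camera call returned (one of the last four; its "shot" number tells which), for a name from the list of things; names that differ only in an ending like _2 or _b are one class to them, and where a whole thing is asked for, a point or a joint stands for the part that bears it (a point fixed in the world has none). Each returns a list of dicts, best first, with "p" (0 to 1); they miss things now and then, are a little off and sometimes report something else, mostly with a low value. They report only what shows in the picture. A call takes as long as a camera call.
- nets.outline_of(picture, name): "pixels" (480x640 bool, what is visible of it).
- nets.spot_point(picture, name): "at" ([x, y, z] in m, in world coordinates, good to about 4 mm: a listed point, or the origin of a listed thing).
The state is a dict: "time_s": time; "joints": joint angles; "dq": joint speeds; "tau": joint torques, N m; "eef_pos": TCP position; "tool_rot": TCP orientation; "force": force on the tool from outside, world axes, zero at the start; "moment": the same for the moment, N m; "width": finger opening in m.
Only numpy, scipy, OpenCV 4.12 (cv2) and the standard library are available. Lean on these libraries where they do the work, as an engineer would, in place of code of your own. Each camera call takes 0.05 s, during which the arm holds its last target. There are 200 camera calls.

TASK

On the tester's range selector, push the upright tab of the dial round, with closed fingers and without taking it between them, until it has clicked in at the three-dot mark. Only then press the round button on the same unit fully down and let it come up again. Leave the weight, the metal test piece and the jar where they are.

Things in the scene. Friction and masses are not known exactly. Their poses are not given: they have to be found in the camera images.
- console: Range selector unit: light grey box fixed to the bench, 60 mm high with a flat top; it reaches from -100 to +100 mm in its x and -100 to +185 mm in its y. Origin on the bench under the dial's axis, z up; position and yaw vary. A flat blank display is on the top near the +x, +y corner.
- axis (a point): Point on the dial's vertical axis at the level of the box's top (60 mm above the bench); axes as the box's. Round it on the top, 88 mm out, are flat rows of black 11 mm dots every 72 degrees: one, two, three, four, five dots, clockwise from above; three dots lie towards the box's +x.
- turret (a joint): Dial angle, rad, anticlockwise from above; 0 (or any 2 pi) = tab at three dots; turns endlessly both ways. A sprung index holds it every 1.257 rad (1.257 two dots, 2.513 one, 3.77 five, 5.027 four): pushed past half way it runs on to the next rest, else it springs back. Pushing the tab takes about 5 N (10 N when fast), damped. It starts at rest at one of the other four marks.
- tab (a point): Middle of the tab's top edge, 60 mm from the axis, 100 mm above the bench. The tab is an upright steel fin on a black disc (104 mm across, top 11 mm above the box; hub 36 mm across, 17 mm above it): from 32 to 74 mm from the axis, 10 mm thick, top 40 mm above the box. x outwards along the tab, y across its thickness, z up.
- three_dots (a point): Where tab lies when the dial is clicked in at the three-dot mark (the row of dots is 28 mm further out, on the box's top face).
- confirm (a joint): Travel of the push button, m: 0 up, 0.006 fully down; sprung, about 5 N at full travel; comes up again when let go.
- confirm_top (a point): Centre of the top of the push button: a round grey button of 32 mm diameter in a black housing (48 mm across, 12 mm high) on the box's top; the button's top is 22 mm above the box; pressed straight down. It is 50 mm towards -x and 145 mm towards +y of the dial's axis in the box's axes.
- weight: Loose brass weight with a knob, 26 mm diameter, 42 mm high, standing on the box's top at its +x, -y corner, outside the dots. Origin at the centre of its underside. To be left alone.
- coupon: Loose aluminium test piece with wide ends and a narrow middle, 130 by 22 by 8 mm, lying on the bench beyond the box's -y side. Origin at the centre of its underside. To be left alone.
- jar: Loose closed jar, 50 mm diameter, 70 mm high, standing on the bench beyond the box's +x side. Origin at the centre of its underside. To be left alone.

How it is judged:
On the way, in this order (a step that is already met when the one before it is completed fails the run):
1. the dial rests at the three-dot mark (horizontal distance between tab and three_dots below 0.007 m), for 0.3 s.
2. the button is pressed fully down (value of joint confirm above 0.0045 m), for 0.05 s.
At the end, for the whole second after the job is handed in: The tab is within 7 mm (about 7 degrees) of the three-dot position and at rest, the button is up again (within 1.5 mm), and the weight, test piece and jar are each within 20 mm of where they stood (horizontal distance between tab and three_dots below 0.007 m and velocity of joint turret between -0.05 and 0.05 rad/s and value of joint confirm below 0.0015 m and distance of each of weight, coupon, jar from where it was at the start of the episode below 0.02 m); the robot touches nothing.
It fails at once if the button is pressed while the dial is not at three dots (value of joint confirm above 0.003 m and horizontal distance between tab and three_dots above 0.012 m).
It fails at once if the tab is taken between the fingers (y of the grasp point in the frame of tab between -0.004 and 0.004 m and x of the grasp point in the frame of tab between -0.03 and 0.016 m and z of the grasp point in the frame of tab below 0.004 m).
It fails at once if the weight, test piece or jar is moved, lifted or tipped over (distance of any of weight, coupon, jar from where it was at the start of the episode above 0.02 m or angle between any of weight, coupon, jar's own z axis and vertical above 0.5 rad).
It also fails if it takes over 48 s, if anything falls off the work surface, if the arm or the gripper's body presses on something with over 40 N, if the wrist force passes 120 N, or if a joint passes its speed limit or range.

## Working session

There is one attempt and no reset: what is moved stays moved. The work goes in short steps, Python scripts to look and compute and a tool call to move; the robot and the scene stay as the last step left them, time stands still between calls to the robot, and variables do not carry over. Pictures are saved under pics/ and viewed, about 8 in all and at most 12, crops included, and the job is handed in when it is done.

Besides the shell and the picture viewer there is one more tool, called after "Request:" as name(argument=value, ...), one argument or row to a line, values as JSON. carry_out: Moves the arm, as the interface text tells. Its arguments: {"type":"object","properties":{"steps":{"type":"array","items":{"type":"array","items":{"type":"array","items":{"type":"number"}}}},"squeeze":{"type":"number"}},"required":["steps"]}

```bash
mkdir -p pics; ls
cat > h.py <<'E'
from cell import get_state, viewer, env, nets
import numpy as np, cv2
from scipy.spatial.transform import Rotation as R
E
python3 - <<'E'
from h import *
s=get_state(); print(s['time_s'],s['eef_pos'],s['tool_rot'],s['width'],env.nose_length)
print(np.round(R.from_rotvec(s['tool_rot']).as_matrix(),3))
ims=[]
for c in ['top','scene']:
    p=viewer.capture(c); cv2.imwrite(f'pics/{c}1.png',p['frame'])
    for n in ['console','axis','tab','three_dots','confirm_top','weight','coupon','jar']:
        r=nets.spot_point(p,n)
        print(c,n,[(np.round(q['at'],4).tolist(),round(q['p'],2)) for q in r[:2]])
E
```

```text
pics
0.0 [ 0.28347122 -0.58433755  0.24133157] [-3.06015902e+00 -7.03208827e-01  8.63556063e-04] 0.08542146583308335 0.011
[[ 0.9    0.437 -0.001]
 [ 0.437 -0.9    0.002]
 [-0.    -0.002 -1.   ]]
top console [([0.5824, -0.1065, 0.001], 0.82), ([0.721, -0.1844, -0.0002], 0.64)]
top axis [([0.5817, -0.1084, 0.0574], 0.9)]
top tab [([0.5471, -0.0604, 0.0956], 0.94)]
top three_dots [([0.6359, -0.1279, 0.1041], 0.58)]
top confirm_top [([0.5259, -0.2897, 0.0004], 0.72), ([0.5821, 0.0441, 0.0814], 0.66)]
top weight [([0.5792, 0.0462, 0.0826], 0.63), ([0.6249, -0.2137, 0.0551], 0.55)]
top coupon [([0.5248, -0.2935, -0.0019], 0.97)]
top jar []
scene console [([0.5769, -0.1084, -0.0005], 0.86)]
scene axis [([0.5746, -0.107, 0.0594], 0.66)]
scene tab [([0.5444, -0.0566, 0.103], 0.64)]
scene three_dots [([0.6325, -0.1293, 0.1027], 0.63)]
scene confirm_top [([0.5812, 0.0474, 0.0836], 0.94)]
scene weight [([0.6257, -0.2101, 0.062], 0.95)]
scene coupon [([0.5222, -0.2894, 0.002], 0.71)]
scene jar [([0.7191, -0.1836, 0.0045], 0.59), ([0.6239, -0.2134, 0.0628], 0.24)]
```

View pics/top1.png

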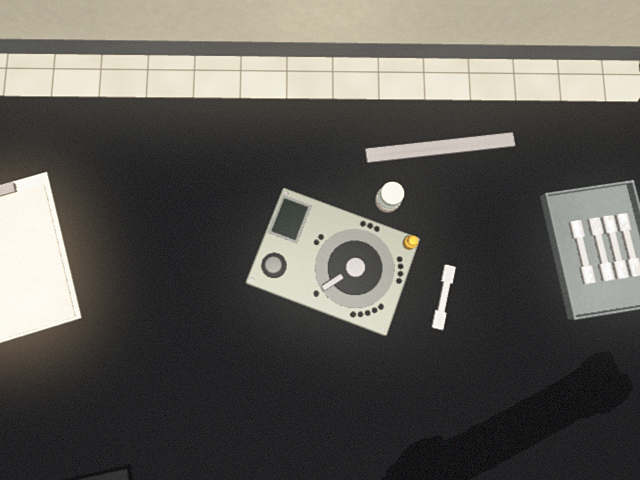

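The top picture shows the tab at (332,283), pointing at the single dot (317,293). Three dots are at (370,225), the button at (273,265), the weight at (411,242), the jar at (390,195) and the test piece at (444,297). The nets agree: axis at about (0.579, -0.1075), yaw about -0.347. The tab therefore has to go two steps clockwise. I'll plan the approach to its anticlockwise side.

```bash
cat >> h.py <<'E'
A=np.array([.579,-.1075]); YAW=-.347
def plan(tgt, ang, n, show=True):
    """rows from the present pose to TCP tgt, tool down, tool x at world angle ang"""
    s=get_state(); p=np.array(s['eef_pos']); M=R.from_rotvec(s['tool_rot'])
    x=M.as_matrix()[:,0]; a=np.arctan2(x[1],x[0])
    E=lambda a: R.from_euler('z',a)*R.from_euler('x',np.pi)
    d=(ang-a+np.pi)%(2*np.pi)-np.pi
    P=p; 
    for i in range(n):
        M2=M if d==0 else E(a+d*(i+1)/n); P2=p+(np.array(tgt)-p)*(i+1)/n
        print(np.round(np.r_[M.inv().apply(P2-P)*1000,(M.inv()*M2).as_rotvec()],3).tolist()); P=P2; M=M2
    print('pose',np.round(p,4),'ang',round(a,3),'joints',np.round(s['joints'],2),'F',np.round(s['force'],1),s['width'])
E
python3 -c "
from h import *
plan([.5235,-.0846,.2],2.75,20)"
```

```text
[21.702, -17.269, 2.115, 0.0, 0.0, -0.115]
[23.539, -14.666, 2.116, 0.0, 0.0, -0.115]
[25.066, -11.87, 2.116, -0.0, 0.0, -0.115]
[26.261, -8.918, 2.116, 0.0, 0.0, -0.115]
[27.111, -5.848, 2.116, 0.0, 0.0, -0.115]
[27.603, -2.701, 2.116, 0.0, 0.0, -0.115]
[27.73, 0.482, 2.116, 0.0, 0.0, -0.115]
[27.492, 3.658, 2.116, 0.0, 0.0, -0.115]
[26.891, 6.786, 2.116, 0.0, 0.0, -0.115]
[25.936, 9.825, 2.116, 0.0, 0.0, -0.115]
[24.638, 12.734, 2.116, -0.0, 0.0, -0.115]
[23.016, 15.475, 2.116, -0.0, 0.0, -0.115]
[21.09, 18.012, 2.116, 0.0, 0.0, -0.115]
[18.885, 20.311, 2.116, 0.0, 0.0, -0.115]
[16.432, 22.342, 2.116, -0.0, 0.0, -0.115]
[13.762, 24.079, 2.116, -0.0, 0.0, -0.115]
[10.91, 25.498, 2.116, -0.0, 0.0, -0.115]
[7.914, 26.581, 2.116, 0.0, 0.0, -0.115]
[4.814, 27.313, 2.116, 0.0, 0.0, -0.115]
[1.651, 27.685, 2.116, -0.0, 0.0, -0.115]
pose [ 0.2838 -0.5848  0.2423] ang 0.452 joints [ 1.08  0.47 -0.01  1.6   0.01  1.07 -0.06] F [-0.1  0.   0.5] 0.08524860958946454
```

Request:
carry_out(
  steps=[
    [[21.7,-17.3,2,0,0,-0.115,1],[23.5,-14.7,2,0,0,-0.115,1],[25.1,-11.9,2,0,0,-0.115,1],[26.3,-8.9,2,0,0,-0.115,1],[27.1,-5.8,2,0,0,-0.115,1]],
  ],
  squeeze=60,
)

```text
time_s: 1.32
eef_pos: [0.3441, -0.4585, 0.2323]
tool_rot: [2.732, 1.55, -0.0]
force: [0.5, 0.3, -0.0]
width: 0.0257
```

Request:
carry_out(
  steps=[
    [[27.6,-2.7,2,0,0,-0.115,1],[27.7,0.5,2,0,0,-0.115,1],[27.5,3.7,2,0,0,-0.115,1],[26.9,6.8,2,0,0,-0.115,1],[25.9,9.8,2,0,0,-0.115,1]],
  ],
)

```text
time_s: 1.73
eef_pos: [0.404, -0.3335, 0.2224]
tool_rot: [2.18, 2.261, -0.0]
force: [0.3, -0.2, 0.7]
width: -0.0001
```

Request:
carry_out(
  steps=[
    [[24.6,12.7,2,0,0,-0.115,1],[23,15.5,2,0,0,-0.115,1],[21.1,18,2,0,0,-0.115,1],[18.9,20.3,2,0,0,-0.115,1],[16.4,22.3,2,0,0,-0.115,1]],
  ],
)

```text
time_s: 2.15
eef_pos: [0.4638, -0.2085, 0.2125]
tool_rot: [1.45, 2.786, -0.0]
force: [0.5, -0.4, 0.0]
width: 0.0003
```

Request:
carry_out(
  steps=[
    [[13.8,24.1,2,0,0,-0.115,1],[10.9,25.5,2,0,0,-0.115,1],[7.9,26.6,2,0,0,-0.115,1],[4.8,27.3,2,0,0,-0.115,1],[1.7,27.7,2,0,0,-0.115,1]],
  ],
)

```text
time_s: 2.57
eef_pos: [0.5236, -0.0834, 0.2025]
tool_rot: [0.6, 3.083, -0.001]
force: [0.9, -0.8, -0.6]
width: -0.0001
```

```bash
python3 -c "
from h import *
plan([.5235,-.0846,.13],2.75,5)
p=viewer.capture('wrist'); cv2.imwrite('pics/w1.png',p['frame'])
for n in ['axis','tab','three_dots','confirm_top','weight']:
    print(n,[(np.round(q['at'],4).tolist(),round(q['p'],2)) for q in nets.spot_point(p,n)[:2]])
"
```

```text
[-0.056, -0.232, 14.492, -0.0, 0.001, 0.001]
[-0.067, -0.234, 14.492, 0.0, -0.0, 0.001]
[-0.067, -0.234, 14.492, -0.0, -0.0, 0.001]
[-0.067, -0.234, 14.492, -0.0, -0.0, 0.001]
[-0.068, -0.234, 14.492, 0.0, -0.0, 0.001]
pose [ 0.5236 -0.0834  0.2025] ang 2.757 joints [ 0.63  0.4  -0.66  1.9   0.3   0.94  1.02] F [ 0.9 -0.8 -0.6] -5.4000402192138844e-05
axis [([0.5746, -0.1109, 0.0603], 0.74)]
tab [([0.7223, -0.1835, -0.0016], 0.57)]
three_dots [([0.6329, -0.1279, 0.1032], 0.95)]
confirm_top [([0.5775, 0.0481, 0.0821], 0.6)]
weight [([0.627, -0.2164, 0.0584], 0.51), ([0.6352, -0.1295, 0.1025], 0.5)]
```

View pics/w1.png

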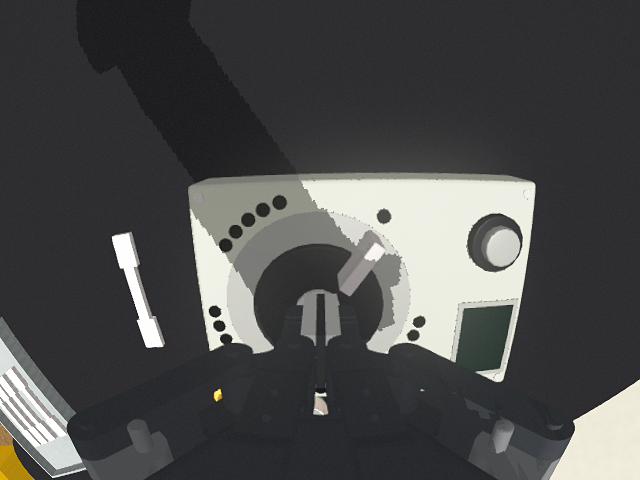

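The wrist picture shows the fingers shut over the disc at (320,390), with the tab at (360,265) on the tool's +y, which is the clockwise side. The single dot is at (384,216) and the way down is clear. Descending.

Request:
carry_out(
  steps=[
    [[0,0,15,0,0,0,1],[0,0,15,0,0,0,1],[0,0,15,0,0,0,1],[0,0,15,0,0,0,1],[0,0,10,0,0,0,1]],
  ],
)

```text
time_s: 3.28
eef_pos: [0.5221, -0.0862, 0.1311]
tool_rot: [-0.613, -3.08, 0.002]
force: [-0.0, -1.2, -0.9]
width: -0.0002
```

Request:
carry_out(
  steps=[
    [[0,0,10,0,0,0,1],[0,0,10,0,0,0,1],[0,0,10,0,0,0,1],[0,0,7,0,0,0,1],[0,0,0,0,0,0,1]],
  ],
)

```text
time_s: 3.7
eef_pos: [0.5222, -0.0844, 0.0938]
tool_rot: [-0.608, -3.08, 0.0]
force: [-0.8, -0.2, -0.3]
width: -0.0
```

```bash
python3 -c "
from h import *
plan([.5235,-.0846,.094],2.75,1)
for c in ['scene','top']:
    p=viewer.capture(c); print([(np.round(q['at'],4).tolist(),round(q['p'],2)) for q in nets.spot_point(p,'tab')[:2]])
    cv2.imwrite(f'pics/{c}2.png',p['frame'])
"
```

```text
[-1.253, 0.34, -0.161, -0.001, -0.002, 0.002]
pose [ 0.5222 -0.0844  0.0938] ang 2.752 joints [ 0.55  0.56 -0.57  1.97  0.44  0.74  0.9 ] F [-0.8 -0.2 -0.3] -4.139533181207774e-05
[([0.5436, -0.059, 0.1004], 0.8)]
[]
```

View pics/scene2.png

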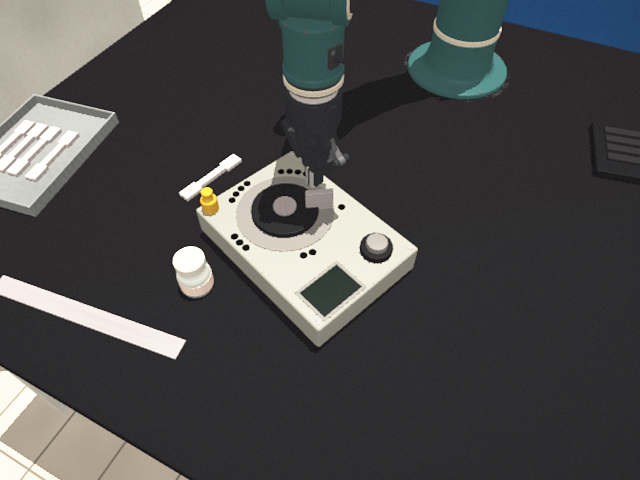

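The scene picture shows the closed fingers at (315,175) beside the tab at (320,198), on its far side from the button, with everything else clear. Pushing clockwise along the arc.

Request:
carry_out(
  steps=[
    [[-0.2,4.8,0,0,0,0.08,1],[-0.2,4.8,0,0,0,0.08,1],[-0.2,4.8,0,0,0,0.08,1],[-0.2,4.8,0,0,0,0.08,1],[-0.2,4.8,0,0,0,0.08,1]],
  ],
)

```text
time_s: 4.32
eef_pos: [0.5344, -0.0665, 0.0955]
tool_rot: [-1.215, -2.894, 0.007]
force: [-7.4, -3.9, 5.4]
width: -0.0004
```

Request:
carry_out(
  steps=[
    [[-0.2,4.8,0,0,0,0.08,1],[-0.2,4.8,0,0,0,0.08,1],[-0.2,4.8,0,0,0,0.08,1],[-0.2,4.8,0,0,0,0.08,1],[-0.2,4.8,0,0,0,0.08,1]],
  ],
)

```text
time_s: 4.73
eef_pos: [0.5551, -0.0526, 0.0957]
tool_rot: [-1.766, -2.597, 0.005]
force: [-4.3, -1.9, 1.6]
width: 0.0001
```

Request:
carry_out(
  steps=[
    [[-0.2,4.8,0,0,0,0.08,1],[-0.2,4.8,0,0,0,0.08,1],[-0.2,4.8,0,0,0,0.08,1],[-0.2,4.8,0,0,0,0.08,1],[-0.2,4.8,0,0,0,0.08,1]],
  ],
)

```text
time_s: 5.15
eef_pos: [0.58, -0.0472, 0.0958]
tool_rot: [2.247, 2.196, 0.0]
force: [0.2, 0.7, 0.1]
width: -0.0
```

```bash
cat > chk.py <<'E'
from h import *
s=get_state(); d=np.array(s['eef_pos'][:2])-A
print('tool r',np.hypot(*d).round(4),'console ang',(np.arctan2(d[1],d[0])-YAW).round(3),'z',s['eef_pos'][2],'F',np.round(s['force'],1),'t',s['time_s'],'q7',s['joints'][6])
for c in ['scene','top','wrist']:
    p=viewer.capture(c)
    for q in nets.spot_point(p,'tab')[:1]:
        e=np.array(q['at'][:2])-A; print(c,np.round(q['at'],4),round(q['p'],2),'r',np.hypot(*e).round(3),'tab ang',(np.arctan2(e[1],e[0])-YAW).round(3))
    cv2.imwrite(f'pics/{c}_last.png',p['frame'])
E
python3 chk.py
```

```text
tool r 0.0603 console ang 1.901 z 0.09578248659096814 F [0.2 0.7 0.1] t 5.15 q7 -0.17661016312884045
scene [ 0.5997 -0.0534  0.097 ] 0.88 r 0.058 tab ang 1.552
top [ 0.528  -0.2914  0.0012] 0.56 r 0.191 tab ang -1.494
wrist [ 0.6164 -0.0569  0.0955] 0.84 r 0.063 tab ang 1.281
```

Request:
carry_out(
  steps=[
    [[-0.2,4.8,0,0,0,0.08,1],[-0.2,4.8,0,0,0,0.08,1],[-0.2,4.8,0,0,0,0.08,1],[-0.2,4.8,0,0,0,0.08,1],[-0.2,4.8,0,0,0,0.08,1]],
  ],
)

```text
time_s: 5.87
eef_pos: [0.6011, -0.0512, 0.095]
tool_rot: [-2.634, -1.705, 0.005]
force: [-7.3, 3.4, 5.4]
width: 0.0004
```

Request:
carry_out(
  steps=[
    [[-0.2,4.8,0,0,0,0.08,1],[-0.2,4.8,0,0,0,0.08,1],[-0.2,4.8,0,0,0,0.08,1],[-0.2,4.8,0,0,0,0.08,1],[-0.2,4.8,0,0,0,0.08,1]],
  ],
)

```text
time_s: 6.28
eef_pos: [0.6209, -0.0647, 0.0951]
tool_rot: [-2.92, -1.149, 0.004]
force: [-4.1, 3.1, 2.7]
width: -0.0
```

Request:
carry_out(
  steps=[
    [[-0.2,4.8,0,0,0,0.08,1],[-0.2,4.8,0,0,0,0.08,1],[-0.2,4.8,0,0,0,0.08,1],[0,0,0,0,0,0,1],[0,0,0,0,0,0,1]],
  ],
)

```text
time_s: 6.7
eef_pos: [0.6309, -0.0782, 0.0952]
tool_rot: [3.038, 0.799, -0.0]
force: [-0.2, 0.5, -0.0]
width: -0.0003
```

```bash
python3 chk.py
```

```text
tool r 0.0596 console ang 0.861 z 0.09522467120884802 F [-0.2  0.5 -0. ] t 6.7 q7 -0.9882962826247474
scene [ 0.6368 -0.0996  0.0993] 0.78 r 0.058 tab ang 0.483
wrist [ 0.6366 -0.0995  0.0984] 0.85 r 0.058 tab ang 0.485
```

View pics/wrist_last.png

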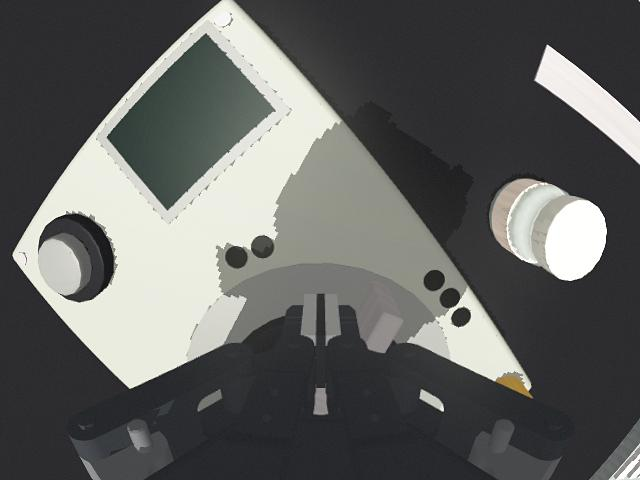

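The wrist picture shows the tab at (380,315), between the two-dot row (250,252) and the three-dot row (447,298), clear of the fingers. I'll let it run on and look again.

Request:
carry_out(
  steps=[
    [[0,0,0,0,0,0,1],[0,0,0,0,0,0,1],[0,0,0,0,0,0,1],[0,0,0,0,0,0,1],[0,0,0,0,0,0,1]],
  ],
)

```text
time_s: 7.42
eef_pos: [0.631, -0.0781, 0.0952]
tool_rot: [3.039, 0.795, -0.0]
force: [0.1, 0.4, 0.6]
width: -0.0004
```

```bash
python3 chk.py
```

```text
tool r 0.0597 console ang 0.862 z 0.09524611943776735 F [0.1 0.4 0.6] t 7.4167 q7 -0.9905433080863384
scene [ 0.6354 -0.1138  0.1012] 0.74 r 0.057 tab ang 0.236
```

Request:
carry_out(
  steps=[
    [[0,0,0,0,0,0,1],[0,0,0,0,0,0,1],[0,0,0,0,0,0,1],[0,0,0,0,0,0,1],[0,0,0,0,0,0,1]],
  ],
)

```text
time_s: 8.13
eef_pos: [0.631, -0.078, 0.0952]
tool_rot: [3.039, 0.795, -0.0]
force: [0.6, 0.2, -1.2]
width: 0.0002
```

```bash
python3 chk.py
```

```text
tool r 0.0598 console ang 0.862 z 0.09524718019635496 F [ 0.6  0.2 -1.2] t 8.1333 q7 -0.990592553193557
scene [ 0.6349 -0.1293  0.1012] 0.87 r 0.06 tab ang -0.025
wrist [ 0.6285 -0.2131  0.0585] 0.19 r 0.117 tab ang -0.785
```

View pics/scene_last.png

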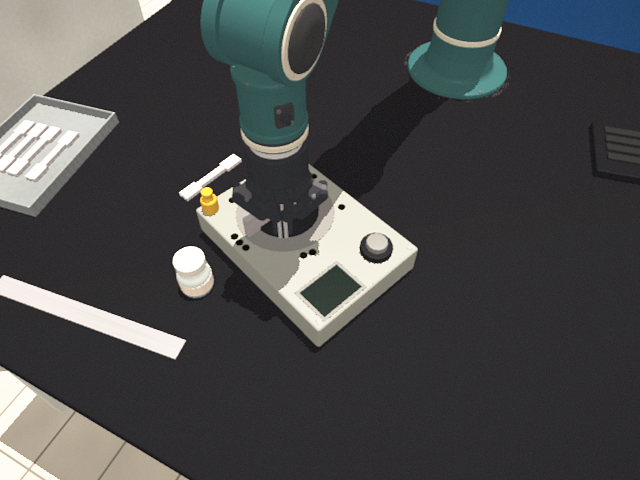

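The scene estimate puts the tab at three dots (-0.025 rad), hidden behind the gripper in the picture. Next I rise clear and check from above.

Request:
carry_out(
  steps=[
    [[0,0,-15,0,0,0,1],[0,0,-15,0,0,0,1],[0,0,-20,0,0,0,1],[0,0,-20,0,0,0,1],[0,0,0,0,0,0,1]],
  ],
)

```text
time_s: 8.85
eef_pos: [0.6335, -0.0783, 0.1696]
tool_rot: [3.037, 0.794, 0.011]
force: [1.3, -0.9, 1.5]
width: 0.0002
```

```bash
python3 -c "
from h import *
plan([.580,.0465,.165],.5,6)"
```

```text
[2.399, -22.502, 0.694, 0.004, -0.006, 0.002]
[2.36, -22.504, 0.77, 0.0, -0.0, 0.002]
[2.316, -22.508, 0.77, 0.0, -0.0, 0.002]
[2.272, -22.513, 0.77, -0.0, -0.0, 0.002]
[2.229, -22.517, 0.77, 0.0, -0.0, 0.002]
[2.185, -22.521, 0.77, 0.0, -0.0, 0.002]
pose [ 0.6335 -0.0783  0.1696] ang 0.512 joints [ 0.07  0.52 -0.    1.7   0.    0.91 -0.99] F [ 1.3 -0.9  1.5] 0.00018444866554577749
```

Request:
carry_out(
  steps=[
    [[2.8,-27,1,0,0,0,1],[2.8,-27,1,0,0,0,1],[2.8,-27,1,0,0,0,1],[2.8,-27,1,0,0,0,1],[2.6,-27,1,0,0,0,1]],
  ],
)

```text
time_s: 9.27
eef_pos: [0.5761, 0.0475, 0.1598]
tool_rot: [-3.039, -0.795, 0.001]
force: [0.3, 0.6, -0.7]
width: 0.0001
```

Request:
carry_out(
  steps=[
    [[0,0,5,0,0,0,1],[0,0,5,0,0,0,1],[0,0,5,0,0,0,1],[0,0,5,0,0,0,1],[0,0,0,0,0,0,1]],
  ],
)

```text
time_s: 9.68
eef_pos: [0.5765, 0.0448, 0.1388]
tool_rot: [3.04, 0.792, -0.004]
force: [0.0, -0.5, -0.1]
width: -0.0
```

```bash
python3 -c "
from h import *
ims=[]
for c in ['wrist','top','scene']:
    p=viewer.capture(c); ims.append(p['frame'])
    for n in ['tab','three_dots','confirm_top']: print(c,n,[(np.round(q['at'],4).tolist(),round(q['p'],2)) for q in nets.spot_point(p,n)[:1]])
cv2.imwrite('pics/m3.png',np.hstack([ims[0][:,100:500],ims[1][140:380,220:470].repeat(2,0).repeat(2,1)[:,:400]]))
plan([.580,.0465,.105],.5,1)"
```

```text
wrist tab [([0.6327, -0.129, 0.0962], 0.96)]
wrist three_dots [([0.6344, -0.13, 0.101], 0.72)]
wrist confirm_top [([0.5782, 0.0481, 0.0803], 0.61)]
top tab [([0.6367, -0.1323, 0.0961], 0.64)]
top three_dots [([0.6384, -0.1297, 0.1033], 0.96)]
top confirm_top []
scene tab [([0.6349, -0.129, 0.102], 0.92)]
scene three_dots [([0.6329, -0.1246, 0.1029], 0.97)]
scene confirm_top [([0.5807, 0.0475, 0.0819], 0.66)]
[2.643, 1.415, 35.387, 0.0, -0.0, 0.012]
pose [0.577  0.0464 0.1404] ang 0.512 joints [-0.11  0.47 -0.03  1.86  0.02  0.81 -1.21] F [-0.  -1.  -0.1] -0.00029753501786946337
```

View pics/m3.png

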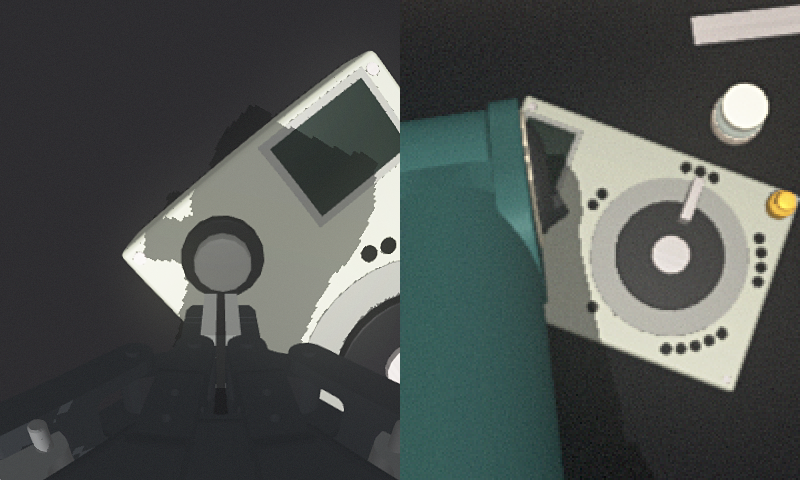

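The left crop (wrist) shows the button at (222,255), straight ahead of the fingers. The right crop (top) shows the tab at (692,200), in line with the three dots at (700,171). Pressing now.

Request:
carry_out(
  steps=[
    [[2.6,1,10,0,0,0,1],[0,0,10,0,0,0,1],[0,0,10,0,0,0,1],[0,0,8,0,0,0,1],[0,0,0,0,0,0,1]],
  ],
)

```text
time_s: 10.7
eef_pos: [0.5779, 0.0466, 0.0995]
tool_rot: [-3.039, -0.795, 0.007]
force: [-1.4, 0.8, -0.2]
width: -0.0
```

Request:
carry_out(
  steps=[
    [[0,0,3,0,0,0,1],[0,0,3,0,0,0,1],[0,0,3,0,0,0,1],[0,0,3,0,0,0,1],[0,0,2,0,0,0,1]],
  ],
)

```text
time_s: 11.12
eef_pos: [0.58, 0.0468, 0.0885]
tool_rot: [3.039, 0.795, 0.001]
force: [-0.8, -0.1, 3.6]
width: -0.0001
```

Request:
carry_out(
  steps=[
    [[0,0,1,0,0,0,1],[0,0,1,0,0,0,1],[0,0,0,0,0,0,1],[0,0,0,0,0,0,1],[0,0,0,0,0,0,1]],
  ],
)

```text
time_s: 11.53
eef_pos: [0.58, 0.0468, 0.0871]
tool_rot: [3.039, 0.795, 0.001]
force: [-2.6, -0.5, 6.2]
width: 0.0002
```

Request:
carry_out(
  steps=[
    [[0,0,1,0,0,0,1],[0,0,1,0,0,0,1],[0,0,0,0,0,0,1],[0,0,0,0,0,0,1],[0,0,0,0,0,0,1]],
  ],
)

```text
time_s: 11.95
eef_pos: [0.5801, 0.0469, 0.0869]
tool_rot: [3.039, 0.795, 0.002]
force: [-6.5, -0.1, 20.2]
width: 0.0001
```

The force jumped to 20 N with almost no further travel, so the button is against its stop. Letting it up and rising.

Request:
carry_out(
  steps=[
    [[0,0,-4,0,0,0,1],[0,0,-5,0,0,0,1],[0,0,-10,0,0,0,1],[0,0,-15,0,0,0,1],[0,0,-15,0,0,0,1]],
  ],
)

```text
time_s: 12.37
eef_pos: [0.5792, 0.0467, 0.1336]
tool_rot: [-3.039, -0.795, 0.002]
force: [-0.8, -0.9, 0.2]
width: 0.0
```

Request:
carry_out(
  steps=[
    [[0,0,-25,0,0,0,1],[0,0,-25,0,0,0,1],[0,0,-25,0,0,0,1],[0,0,0,0,0,0,1],[0,0,0,0,0,0,1]],
  ],
)

```text
time_s: 12.78
eef_pos: [0.5805, 0.0469, 0.21]
tool_rot: [3.039, 0.795, 0.005]
force: [0.2, -0.1, -0.8]
width: -0.0001
```

```bash
python3 -c "
from h import *
for c in ['wrist','scene','top']:
    p=viewer.capture(c)
    if c=='scene': cv2.imwrite('pics/end.png',p['frame'])
    for n in ['tab','three_dots','confirm_top','weight','coupon','jar']: print(c,n,[(np.round(q['at'],4).tolist(),round(q['p'],2)) for q in nets.spot_point(p,n)[:1]])
plan([.580,.0465,.2],.5,1)"
```

```text
wrist tab [([0.6332, -0.1233, 0.0963], 0.75)]
wrist three_dots [([0.633, -0.1277, 0.1003], 0.78)]
wrist confirm_top [([0.5221, -0.2891, 0.0013], 0.5)]
wrist weight [([0.627, -0.2128, 0.0572], 0.8)]
wrist coupon [([0.5212, -0.2904, 0.0006], 0.56)]
wrist jar [([0.7218, -0.1854, -0.0008], 0.95)]
scene tab [([0.6314, -0.1275, 0.1019], 0.65)]
scene three_dots [([0.6331, -0.1267, 0.1033], 0.73)]
scene confirm_top [([0.579, 0.0475, 0.0816], 0.58)]
scene weight [([0.6265, -0.2127, 0.0602], 0.87)]
scene coupon [([0.522, -0.2936, 0.0026], 0.62)]
scene jar [([0.7211, -0.1828, 0.0003], 0.67)]
top tab [([0.6351, -0.1291, 0.1003], 0.93)]
top three_dots [([0.6388, -0.1266, 0.1019], 0.64)]
top confirm_top []
top weight [([0.624, -0.2158, 0.0569], 0.65)]
top coupon [([0.526, -0.2903, -0.0018], 0.76)]
top jar [([0.7234, -0.1814, -0.0004], 0.91)]
[0.111, 0.431, 8.305, 0.0, -0.0, 0.012]
pose [0.5797 0.0468 0.2083] ang 0.512 joints [-0.11  0.39 -0.03  1.81  0.01  0.94 -1.21] F [-0.3 -0.3 -0.1] -4.3179456808854586e-05
```

View pics/end.png

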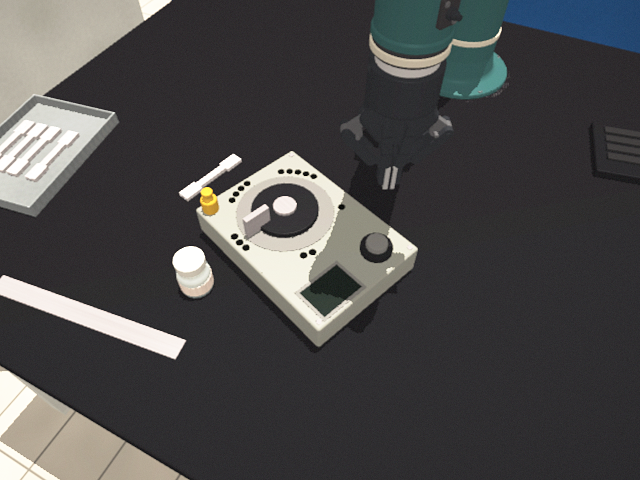

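The scene picture shows the tab at (257,222), by the three dots at (240,242). The button at (376,243) is up, the gripper is clear, and the weight, test piece and jar are where they stood. Handing in.

```bash
python3 -c "
from h import *
print(env.hand_in())"
```

```text
the job is handed in; nothing more can be done
None
```

I pushed the tab with closed fingers two steps clockwise, from one dot through two to three, until it clicked in. Then I pressed the round button to its stop, let it come up, and handed the job in at about 13 s. The hand-in gives no verdict.

- **Dial:** in the last pictures the tab was 2 mm (scene), 4 mm (wrist) and 4 mm (top) from the three-dot position. The limit is 7 mm and the networks are good to about 4 mm. In the pictures the tab lines up with the three dots.
- **Button:** the force rose to 6 N and then jumped to 20 N with almost no further travel, so I took it as fully down. Afterwards the scene camera put its top at 82 mm, which is fully up. The wrist network gave a wrong match for the button, and the top camera didn't report it.
- **Loose things:** the weight, test piece and jar were each found within about 5 mm of where they started, which is about the networks' accuracy.
- **Robot:** the gripper was clear of everything, with force readings near zero.

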